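# Find the loose bolt on the pouch sealer and hold its cap open

## Task

Make the pouch sealer safe by sliding its heat slider all the way down to zero (its stop at the robot's right, the thin end of the scale). Then tap down on the three capped bolts to find the loose one, which sinks under the tap and stays down; lift that bolt's cap well open, at least half way, by its tab, without drawing the bolt up again, and finish still holding it open in the gripper for the fitter. Leave the caps of the tight bolts shut and do not disturb the other things on the deck and table.

Things in the scene. Friction and masses are not known exactly. Their poses are not given: they have to be found in the camera images.
- sealer: White pouch sealer fixed on the table ahead of the robot, turned up to 0.3 rad. Base 280 (x) x 400 (y) x 70 mm high; origin at the centre of its underside; x points from its front (slider, nearest the robot) to its back, y to its left. Deck 70 mm above the table; seal bar at the back 94 mm, its two end blocks 118 mm high, 18 mm and more behind the caps.
- heat_top (a point): Centre of the top of the black heat-slider grip, a block 28 mm (sealer x) x 20 mm (sealer y) x 40 mm tall, 124 mm above the table; axes are the sealer's. It runs on an aluminium track 40 mm wide, 140 mm long, 14 mm high, along the sealer's y, 90 mm in front of its middle.
- heat (a joint): Position of the heat slider, m: 0 = zero heat, at the stop at the sealer's -y end of the track (the robot's right, where the grey wedge-shaped scale behind the track is thinnest), grows to 0.09 at the full-heat end (sealer +y). It slides with about 1.5 N of friction and stays where it is left.
- tab_left (a point): Centre of the top of the left cap's lift tab, an upright block 18 mm (sealer x) x 10 mm (sealer y), 22 mm tall on the flat top of a round grey cap 46 mm across over the left bolt, 115 mm left of the sealer's middle line, 45 mm behind its middle; the tab is 10 mm behind the bolt's axis. Cap shut and bolt up: 114 mm above the table. Axes turn with the cap (the sealer's when shut).
- tab_middle (a point): Centre of the top of the middle cap's lift tab, an upright block 18 mm (sealer x) x 10 mm (sealer y), 22 mm tall on the flat top of a round grey cap 46 mm across over the middle bolt, at the sealer's middle line, 45 mm behind its middle; the tab is 10 mm behind the bolt's axis. Cap shut and bolt up: 114 mm above the table. Axes turn with the cap (the sealer's when shut).
- tab_right (a point): Centre of the top of the right cap's lift tab, an upright block 18 mm (sealer x) x 10 mm (sealer y), 22 mm tall on the flat top of a round grey cap 46 mm across over the right bolt, 115 mm right of the sealer's middle line, 45 mm behind its middle; the tab is 10 mm behind the bolt's axis. Cap shut and bolt up: 114 mm above the table. Axes turn with the cap (the sealer's when shut).
- bolt_left (a joint): How far the left bolt and the cap riding on it have sunk, m: 0 = up, 0.007 = fully down. A tight bolt gives under 1.5 mm; the loose one sinks the whole 7 mm under 2 to 3 N straight down on its cap or tab and stays down (about 8 N upward draws it up again). Which one is loose changes every time and cannot be seen.
- bolt_middle (a joint): How far the middle bolt and the cap riding on it have sunk, m: 0 = up, 0.007 = fully down. A tight bolt gives under 1.5 mm; the loose one sinks the whole 7 mm under 2 to 3 N straight down on its cap or tab and stays down (about 8 N upward draws it up again). Which one is loose changes every time and cannot be seen.
- bolt_right (a joint): How far the right bolt and the cap riding on it have sunk, m: 0 = up, 0.007 = fully down. A tight bolt gives under 1.5 mm; the loose one sinks the whole 7 mm under 2 to 3 N straight down on its cap or tab and stays down (about 8 N upward draws it up again). Which one is loose changes every time and cannot be seen.
- cap_left (a joint): Opening of the left cap, rad: 0 = shut, 1.4 = fully open. A light spring (under 2 N at the tab) shuts it when let go. The hinge, along the sealer's y on the side nearest the robot, is 36 mm in front of (sealer -x) and 36 mm below the tab's top centre when shut, and sinks with the bolt; the cap swings up and towards the robot.
- cap_middle (a joint): Opening of the middle cap, rad: 0 = shut, 1.4 = fully open. A light spring (under 2 N at the tab) shuts it when let go. The hinge, along the sealer's y on the side nearest the robot, is 36 mm in front of (sealer -x) and 36 mm below the tab's top centre when shut, and sinks with the bolt; the cap swings up and towards the robot.
- cap_right (a joint): Opening of the right cap, rad: 0 = shut, 1.4 = fully open. A light spring (under 2 N at the tab) shuts it when let go. The hinge, along the sealer's y on the side nearest the robot, is 36 mm in front of (sealer -x) and 36 mm below the tab's top centre when shut, and sinks with the bolt; the cap swings up and towards the robot.
- orange_slice: Dried orange slice, 60 mm disc 7 mm thick, lying on the sealer's deck; origin centre of its underside. To be left alone.
- spare_collar: Steel collar, 40 mm across, 12 mm high, lying on the sealer's deck; origin centre of its underside. To be left alone.
- scale: Kitchen scale, 190 x 170 x 35 mm, on the table to the robot's right; origin centre of its underside. To be left alone.
- jar_tall: Amber jar, 80 mm across, about 140 mm high, to the robot's left; origin centre of its underside. To be left alone.
- jar_small: Glass jar, 68 mm across, about 85 mm high, on the near left of the table; origin centre of its underside. To be left alone.
- wrench: Steel wrench, 180 mm long and 8 mm thick, on the table near the robot's right; origin centre of its underside. To be left alone.
- bowl: Steel bowl, 120 mm across, 50 mm high, to the robot's left; origin centre of its underside. To be left alone.

How it is judged:
On the way, in this order (a step that is already met when the one before it is completed fails the run):
1. the heat slider is at zero (value of joint heat below 0.008 m), for 0.2 s.
2. the loose bolt has been tapped down (value of joint any of bolt_left, bolt_middle, bolt_right above 0.005 m), for 0.1 s.
At the end, for the whole second after the job is handed in: The heat slider is within 8 mm of zero; the loose bolt is down (over 2.5 mm) and its cap is held open by the fingers at more than 0.6 rad (half way is 0.7), touched with more than 0.3 N; the other two caps are shut (under 0.15 rad). The program ends while holding (value of joint heat below 0.008 m and ((value of joint bolt_left above 0.0025 m and value of joint cap_left above 0.6 rad and contact force between the fingers and cap_left above 0.3 N and value of joint each of cap_middle, cap_right below 0.15 rad) or (value of joint bolt_middle above 0.0025 m and value of joint cap_middle above 0.6 rad and contact force between the fingers and cap_middle above 0.3 N and value of joint each of cap_left, cap_right below 0.15 rad) or (value of joint bolt_right above 0.0025 m and value of joint cap_right above 0.6 rad and contact force between the fingers and cap_right above 0.3 N and value of joint each of cap_left, cap_middle below 0.15 rad))); the arm keeps its last pose, push and grip.
It fails at once if a cap is opened on a bolt that has not sunk under a tap ((value of joint cap_left above 0.35 rad and value of joint bolt_left below 0.002 m) or (value of joint cap_middle above 0.35 rad and value of joint bolt_middle below 0.002 m) or (value of joint cap_right above 0.35 rad and value of joint bolt_right below 0.002 m)).
It fails at once if something else on the deck or table is moved by more than 30 mm (distance of any of orange_slice, spare_collar, scale, jar_tall, jar_small, wrench, bowl from where it was at the start of the episode above 0.03 m).
It also fails if it takes over 59 s, if anything falls off the work surface, if the arm or the gripper's body presses on something with over 40 N, if the wrist force passes 120 N, or if a joint passes its speed limit or range.

## Robot

A 6-joint arm with a two-finger parallel gripper is mounted at the origin on the work surface. World frame = base frame: x ahead of the robot, y to its left, z up, the work surface at z = 0. Lengths are in m, angles in rad, forces in N, time in s.
With the tool pointing down it reaches from about 0.4 to 0.825 m from the base axis. Payload 7 kg.
Tool frame: the origin (TCP) lies at the very end of the fingers, on their centre line; the grasp point (between the pads) lies arm.hold_point_z behind it (arm.hold_point_z is the distance from the TCP to the grasp point, in m); z points along the fingers, y is the line along which they close (so a half turn about z gives the same grasp; the last joint's range is limited). The gripper opens to 88 mm and grips with 3 to 60 N. Pads are 19 mm wide; open, the fingers measure 130 mm over their backs; the gripper's body (78 mm by 193 mm) begins 47 mm behind the grasp point.
Start: joints at [-0.821, 0.359, 0.012, 0, -1.224, -0.288], TCP at [0.301, -0.604, 0.196] pointing down, gripper open.
Joint ranges: [-3.07, 3.07], [-1.43, 2.12], [-1.02, 1.25], [-3.03, 1.67], [-3.05, -0], [-3.03, 3.03]. Speed limits (rad/s): [2.39, 2.39, 3.01, 3.14, 3.14, 3.14].

## Interface

Orientations are given as [roll, pitch, yaw] about the fixed x, y, z axes, in that order (R = Rz(yaw) Ry(pitch) Rx(roll)).
In Python, from station import arm, vision gives the robot as it stands (arm), with the cameras (vision).
- The arm moves only by the shell command python3 nudge.py 'ROWS' [FORCE]. ROWS is a JSON list of rows, 1 to 20 of them, each of 5 numbers: the finger opening in m, then dx, dy, dz in m, then a turn about the tool's z in rad; each row is the pose to reach, as a shift and turn from the pose commanded when the command began, along the tool's axes at that moment; what a row does not reach only later rows make up. A row lasts 1/12 s, in which the tool goes at most 0.0417 m and 0.125 rad, less where a joint would pass 70% of its speed; a pose out of reach is approached as far as the arm can. The fingers move at their own pace and stop on an object; FORCE is the grip in N (left out, the last holds). Time passes only in rows, so rows that do not move let the fingers close. It prints the time, the measured TCP pose, the force, the opening and the grip force at its end.
- arm.get_state(): the state, without advancing time (a new reading comes with each control period).
- vision.grab_frame(name): name is "scene" or "side" or "wrist"; returns the picture (400x640x3 uint8, red, green, blue); there is no depth.
- vision.camera_params(name): a dict with "fx", "fy", "cx", "cy" (pixels), "T" (4x4, takes a point from camera to world coordinates); the wrist camera has in their place "hand_eye" (4x4, takes a point from camera to tool coordinates, whose origin is the TCP and whose axes are the flange's). Camera axes: x right, y down, z forward; pixel columns grow to the right and rows downward; lengths in m; the calibration is good to about 2 mm. A picture is of the moment at which its call begins: read the wrist's pose just before it. camera_params takes no time and is no camera call.
- arm.job_done(): hands the job in; it is judged then, once.
The state is a dict: "t": time; "q": joint angles; "qd": joint speeds; "joint_efforts": joint torques, N m; "eef_pos": TCP position; "ee_rot": TCP orientation; "force": force on the tool from outside, world axes, zero at the start; "moment": the same for the moment, N m; "width": finger opening in m; "gripper_force": force on a finger pad.
Only numpy, scipy, OpenCV 4.12 (cv2) and the standard library are available. Lean on these libraries where they do the work, as an engineer would, in place of code of your own. Each camera call takes 0.05 s, during which the arm holds its last target. There are 200 camera calls.

## Working session

There is one attempt and no reset: what is moved stays moved. The work goes in short steps, Python scripts to look and compute and a shell command to move; the robot and the scene stay as the last step left them, time stands still between calls to the robot, and variables do not carry over. Pictures are saved under pics/ and viewed, at most 10 in all, crops included, and the job is handed in when it is done.

```bash
ls; mkdir -p pics; cat > h.py <<'E'
import numpy as np,cv2
from station import arm, vision
from scipy.spatial.transform import Rotation as R
def px2plane(name,uv,z,T=None):
    c=vision.camera_params(name); T=np.array(c["T"]) if T is None else T
    d=T[:3,:3]@np.array([(uv[0]-c["cx"])/c["fx"],(uv[1]-c["cy"])/c["fy"],1]); o=T[:3,3]
    return o+d*(z-o[2])/d[2]
def proj(name,p,T=None):
    c=vision.camera_params(name); T=np.array(c["T"]) if T is None else T
    q=np.linalg.inv(T)@np.append(p,1); return np.array([c["fx"]*q[0]/q[2]+c["cx"],c["fy"]*q[1]/q[2]+c["cy"]])
def wristT():
    s=arm.get_state(); T=np.eye(4); T[:3,:3]=R.from_euler('xyz',s["ee_rot"]).as_matrix(); T[:3,3]=s["eef_pos"]
    return T@np.array(vision.camera_params("wrist")["hand_eye"])
def shot(name,f):
    im=vision.grab_frame(name); cv2.imwrite(f"pics/{f}.png",im[:,:,::-1]); return im
E
python3 - <<'E'
from h import *
print(arm.get_state(), arm.hold_point_z)
for n in("scene","side","wrist"):
    print(n,vision.camera_params(n)); 
shot("scene","s1");shot("side","d1")
E
```

```text
nudge.py
pics
station.py
{'t': 0.0, 'q': array([-8.20896283e-01,  3.59368740e-01,  1.10430003e-02, -3.79321915e-04,
       -1.22408498e+00, -2.88079829e-01]), 'qd': array([ 0.00052692,  0.00061356,  0.00074707,  0.0006196 , -0.00146396,
        0.00036061]), 'joint_efforts': array([-4.91702815e-05, -5.82710302e+01,  2.93061322e+01,  6.99741170e+00,
        6.84738407e-03, -1.72221044e-04]), 'eef_pos': array([ 0.30048783, -0.60381304,  0.1948223 ]), 'ee_rot': array([ 3.13994347e+00, -1.16825750e-04, -2.67990153e+00]), 'force': array([-0.12260568, -0.05034374, -0.73060242]), 'moment': array([ 0.03066298, -0.03649465, -0.02885253]), 'gripper_force': 0.0, 'width': 0.08783595315625566} 0.0188
scene {'fx': 501.0317277618391, 'fy': 501.0317277618391, 'cx': 323.36380068002273, 'cy': 201.05303145427416, 'T': array([[ 0.54582785,  0.65805676, -0.51868416,  1.4144379 ],
       [ 0.8378761 , -0.43307172,  0.3322838 , -0.59077373],
       [-0.00596584, -0.61596281, -0.78775264,  1.56823966],
       [ 0.        ,  0.        ,  0.        ,  1.        ]])}
side {'fx': 380.8012824728953, 'fy': 380.8012824728953, 'cx': 328.67518563135775, 'cy': 197.13540272932593, 'T': array([[-0.84138726, -0.35993491,  0.40313067, -0.04464763],
       [-0.54007315,  0.58720639, -0.60291762,  0.77954252],
       [-0.01970981, -0.72500725, -0.68845915,  0.94668935],
       [ 0.        ,  0.        ,  0.        ,  1.        ]])}
wrist {'fx': 310.73870217137943, 'fy': 310.73870217137943, 'cx': 316.2136515163093, 'cy': 198.49020254992251, 'hand_eye': array([[ 1.07123779e-03, -9.51545806e-01, -3.07505174e-01,
         8.43244457e-02],
       [ 9.99998833e-01,  1.35440615e-03, -7.07444833e-04,
        -5.72456259e-04],
       [ 1.08965306e-03, -3.07504057e-01,  9.51546146e-01,
        -1.90103902e-01],
       [ 0.00000000e+00,  0.00000000e+00,  0.00000000e+00,
         1.00000000e+00]])}
```

View pics/s1.png

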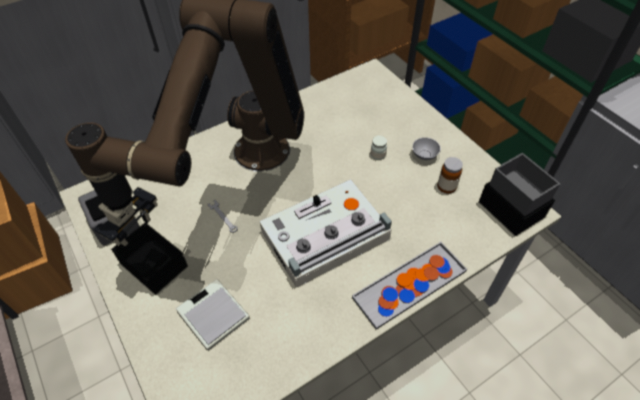

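View pics/d1.png

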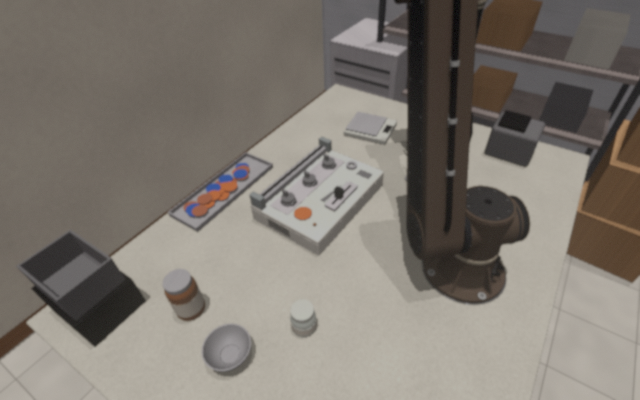

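The scene view shows the sealer at about (325,230), with the slider grip near (316,200) and the caps near (303,245), (331,232) and (358,218). In the side view the slider is near (338,191). I'll take enlarged crops next.

```bash
python3 - <<'E'
from h import *
a=cv2.imread("pics/s1.png")[175:285,250:400]; b=cv2.imread("pics/d1.png")[135:250,245:390]
a=cv2.resize(a,(750,550),interpolation=cv2.INTER_CUBIC);cv2.imwrite("pics/s1c.png",a)
for n,l in (("scene",[(316,197),(303,243),(331,230),(358,216)]),("side",[(338,188)])):
    for i,p in enumerate(l): print(n,px2plane(n,p,.124 if i==0 else .1))
E
```

```text
scene [0.43271345 0.00611212 0.124     ]
scene [ 0.56441736 -0.13236909  0.1       ]
scene [ 0.57220863 -0.02013007  0.1       ]
scene [0.57464388 0.09604452 0.1       ]
side [0.43455043 0.00747187 0.124     ]
```

View pics/s1c.png

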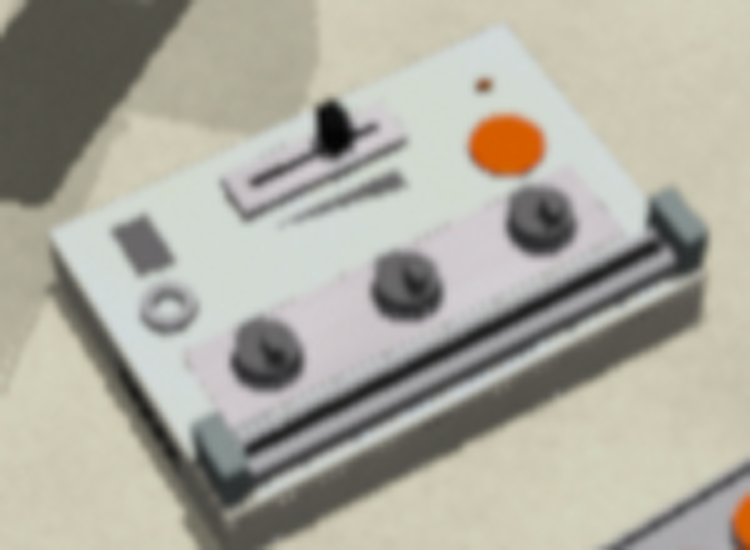

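In the crop, the grip is at about full-frame (316,197). The tabs are near (304,243), (332,230) and (359,216), and the sealer yaw is about -0.045. The thin end of the scale is on the robot's right, as expected. I'll move the wrist camera over the sealer.

```bash
python3 nudge.py '[[0.06,0,0,-0.04,0],[0.06,-0.02,0.02,-0.08,0.1],[0.06,-0.42,0.465,-0.105,0.507],[0.06,-0.42,0.465,-0.105,0.507],[0.06,-0.42,0.465,-0.105,0.507],[0.06,-0.42,0.465,-0.105,0.507],[0.06,-0.42,0.465,-0.105,0.507],[0.06,-0.42,0.465,-0.105,0.507],[0.06,-0.42,0.465,-0.105,0.507],[0.06,-0.42,0.465,-0.105,0.507],[0.06,-0.42,0.465,-0.105,0.507],[0.06,-0.42,0.465,-0.105,0.507],[0.06,-0.42,0.465,-0.105,0.507],[0.06,-0.42,0.465,-0.105,0.507],[0.06,-0.42,0.465,-0.105,0.507],[0.06,-0.42,0.465,-0.105,0.507],[0.06,-0.42,0.465,-0.105,0.507],[0.06,-0.42,0.465,-0.105,0.507],[0.06,-0.42,0.465,-0.105,0.507],[0.06,-0.42,0.465,-0.105,0.507]]'
python3 - <<'E'
from h import *
T=wristT(); np.save("T2",T); shot("wrist","w2"); print(arm.get_state()["ee_rot"])
for z,p in ((.124,(.4335,.007)),(.114,(.5645,-.132)),(.114,(.572,-.02)),(.114,(.5745,.096))): print(proj("wrist",[*p,z],T))
E
```

```text
t: 1.77
eef_pos: [0.4692, -0.001, 0.3004]
ee_rot: [-3.141, -0.001, 3.097]
force: [-0.4, 0.1, -0.0]
width: 0.0601
gripper_force: 0.0
[-3.14140539e+00 -5.09876474e-04  3.09606737e+00]
[322.60142526 141.11016414]
[222.16468726 243.41507707]
[306.14982903 245.23710547]
[392.96957604 243.55779972]
```

View pics/w2.png

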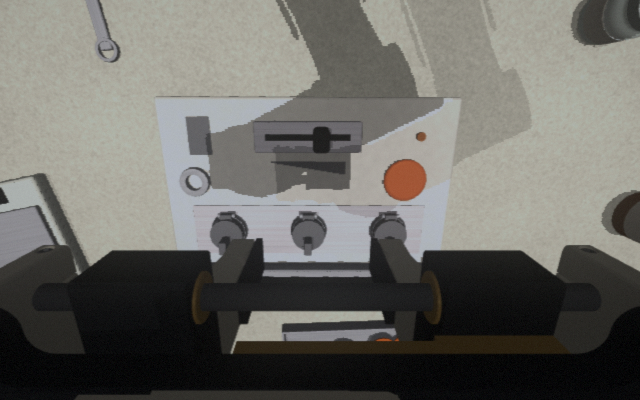

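The wrist view shows the grip at about (321,138), the deck's front corners at (156,98) and (461,98), the caps at (228,230), (308,231) and (388,230), and the middle tab at (308,247). I'll measure these.

```bash
python3 - <<'E'
from h import *
T=np.load("T2.npy")
im=cv2.imread("pics/w2.png"); g=cv2.cvtColor(im,6)
m=(g[115:165,255:360]<30).astype(np.uint8)
k=cv2.morphologyEx(m,cv2.MORPH_OPEN,np.ones((9,9)));ys,xs=np.nonzero(k);print("grip bbox",xs.min()+255,xs.max()+255,ys.min()+115,ys.max()+115)
A=px2plane("wrist",(156,98),.07,T);B=px2plane("wrist",(461,98),.07,T);print("front corners",A,B,np.linalg.norm(A-B))
d=B-A; yaw=-np.arctan2(d[0],d[1]);print("yaw front",yaw)
C=[px2plane("wrist",p,.092,T) for p in((228,228),(308,229),(388,228))];print("caps",C); e=C[2]-C[0];print(np.linalg.norm(e),-np.arctan2(e[0],e[1]))
yaw=(yaw-np.arctan2(e[0],e[1]))/2; ux=np.array([np.cos(yaw),np.sin(yaw),0]);uy=np.array([-ux[1],ux[0],0])
O=(A+B)/2+.14*ux; O2=sum(C)/3-.045*ux; print("O",O,O2,"yaw",yaw)
for n,v in (("grip@heat.045",[-.09,0,.124]),("tabL",[.055,.115,.114]),("tabM",[.055,0,.114]),("tabR",[.055,-.115,.114])):
    p=O*[1,1,0]+ux*v[0]+uy*v[1]+[0,0,v[2]]; print(n,p,"wrist px",proj("wrist",p,T),"scene px",proj("scene",p),"side",proj("side",p))
for r in(.124,): print("grip",px2plane("wrist",(321,146),r,T))
c=cv2.resize(im[120:262,195:425],None,fx=3.4,fy=3.4,interpolation=2);cv2.imwrite("pics/w2c.png",c)
E
```

```text
Traceback (most recent call last):
ValueError: zero-size array to reduction operation minimum which has no identity
```

```bash
python3 - <<'E'
from h import *
T=np.load("T2.npy")
im=cv2.imread("pics/w2.png")
A=px2plane("wrist",(156,98),.07,T);B=px2plane("wrist",(461,98),.07,T);print("front corners",A,B,np.linalg.norm(A-B))
d=B-A; yaw=-np.arctan2(d[0],d[1]);print("yaw front",yaw)
C=[px2plane("wrist",p,.092,T) for p in((228,228),(308,229),(388,228))];print("caps",C); e=C[2]-C[0];print(np.linalg.norm(e),-np.arctan2(e[0],e[1]))
yaw=(yaw-np.arctan2(e[0],e[1]))/2; ux=np.array([np.cos(yaw),np.sin(yaw),0]);uy=np.array([-ux[1],ux[0],0])
O=(A+B)/2+.14*ux; O2=sum(C)/3-.045*ux; print("O",O,O2,"yaw",yaw)
for n,v in (("grip@heat.045",[-.09,0,.124]),("tabL",[.055,.115,.114]),("tabM",[.055,0,.114]),("tabR",[.055,-.115,.114])):
    p=O*[1,1,0]+ux*v[0]+uy*v[1]+[0,0,v[2]]; print(n,p,"wrist px",proj("wrist",p,T),"scene px",proj("scene",p),"side",proj("side",p))
for r in(.124,): print("grip",px2plane("wrist",(321,146),r,T))
c=cv2.resize(im[120:262,195:425],None,fx=3.4,fy=3.4,interpolation=2);cv2.imwrite("pics/w2c.png",c)
E
```

```text
front corners [ 0.37623093 -0.20470114  0.07      ] [0.39329895 0.18776258 0.07      ] 0.39283467671461314
yaw front -0.043462044005482266
caps [array([ 0.55178863, -0.12849194,  0.092     ]), array([ 0.55807747, -0.01738001,  0.092     ]), array([0.56134881, 0.09381786, 0.092     ])]
0.22251526935407528 -0.04297735131919586
O [ 0.52463421 -0.01451815  0.07      ] [ 0.51211366 -0.01540709  0.092     ] yaw -0.04321969766233906
grip@heat.045 [ 0.43471825 -0.01062959  0.124     ] wrist px [307.60763935 142.81412103] scene px [312.44924264 199.32067883] side [340.8854873  184.78787166]
tabL [0.58455156 0.09799811 0.114     ] wrist px [394.21663982 250.26958479] scene px [360.23020724 215.30968641] side [284.09767233 190.06837482]
tabM [ 0.57958285 -0.0168945   0.114     ] wrist px [308.75452514 250.24348532] scene px [332.94333873 228.76079316] side [305.72006282 171.26942585]
tabR [ 0.57461413 -0.13178711  0.114     ] wrist px [223.34611779 250.21740225] scene px [304.53585315 242.76430994] side [325.2227824  154.31336218]
grip [0.43911563 0.00490739 0.124     ]
```

View pics/w2c.png

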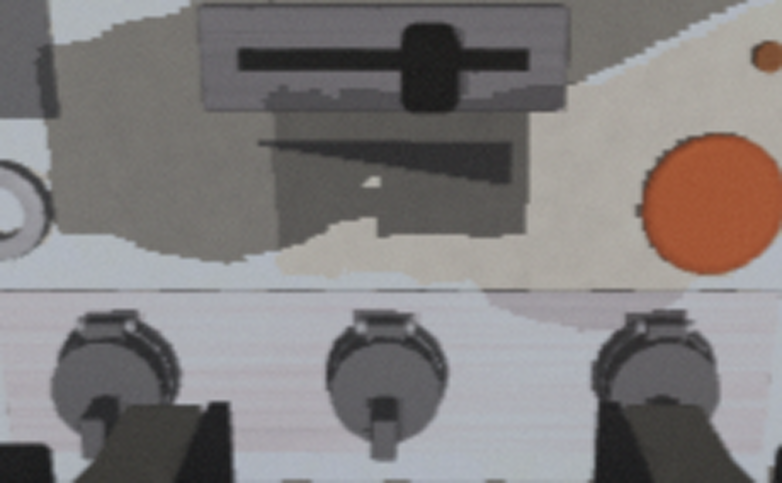

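The predicted tab pixels match the picture: middle tab at about (308,249) and right tab at about (222,249). All views put the grip at about (0.434, 0.006), so heat is about 0.06. I'll grip the slider.

```bash
python3 nudge.py '[[0.06,0.035,0.0055,0.04,0],[0.06,0.035,0.0055,0.08,0],[0.06,0.035,0.0055,0.12,0],[0.06,0.035,0.0055,0.16,0],[0.06,0.035,0.0055,0.185,0],[0.06,0.035,0.0055,0.202,0],[0.06,0.035,0.0055,0.202,0],[0.0,0.035,0.0055,0.202,0],[0.0,0.035,0.0055,0.202,0],[0.0,0.035,0.0055,0.202,0],[0.0,0.035,0.0055,0.202,0],[0.0,0.035,0.0055,0.202,0],[0.0,0.035,0.0055,0.202,0],[0.0,0.035,0.0055,0.202,0]]' 10
```

```text
t: 2.98
eef_pos: [0.435, 0.0064, 0.0992]
ee_rot: [3.141, 0.001, 3.097]
force: [-0.8, 0.0, 0.3]
width: 0.0189
gripper_force: 0.0
```

```bash
python3 nudge.py '[[0,0,0,0,0],[0,0,0,0,0],[0,0,0,0,0],[0,0,0,0,0]]' 10
```

```text
t: 3.32
eef_pos: [0.4348, 0.0062, 0.0987]
ee_rot: [-3.142, -0.0, 3.096]
force: [0.2, -0.8, 0.0]
width: 0.0008
gripper_force: 0.0
```

The fingers closed on nothing, so I'll look.

```bash
python3 - <<'E'
from h import *
T=wristT(); np.save("T3",T)
w=shot("wrist","w3"); s=shot("scene","s3");d=shot("side","d3")
a=cv2.resize(w[100:400,120:520],(400,300));b=cv2.resize(s[160:260,260:393],(400,300));c=cv2.resize(d[120:240,260:420],(400,300))
cv2.imwrite("pics/m3.png",np.vstack([np.hstack([a,b]),np.hstack([c,0*c])])[:,:,::-1])
print(proj("wrist",[.434,.006,.124],T),proj("scene",[.4348,.0062,.0987]))
E
```

```text
[317.17057539 246.80584086] [316.44103691 201.58843483]
```

View pics/m3.png

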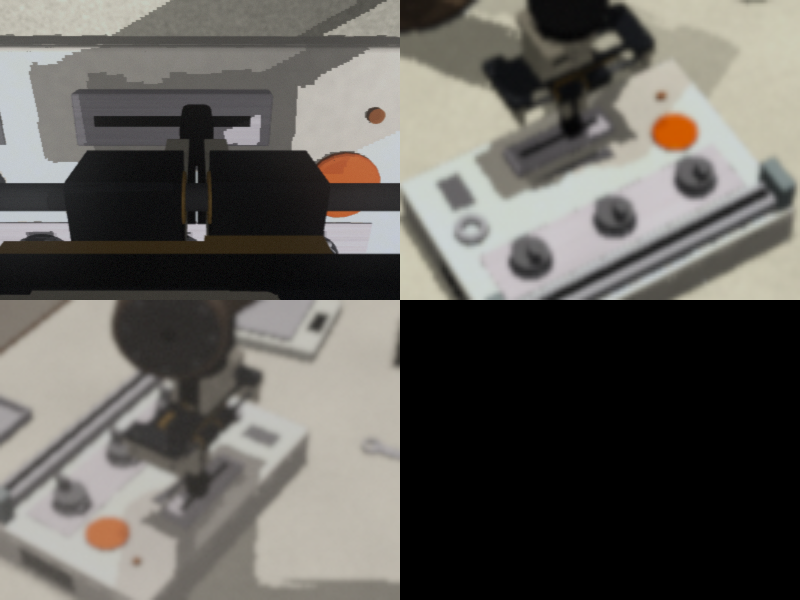

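```bash
python3 - <<'E'
from h import *
T=np.load("T3.npy"); T2=np.load("T2.npy"); print(T[:3,3])
for r in (204,215,230,240): print(r,px2plane("wrist",(316,r),.124,T))
for r in (127,140,153): print(r,px2plane("wrist",(321.5,r),.124,T2))
print("tcp px",proj("wrist",arm.get_state()["eef_pos"],T), "predicted track front/back rows", [proj("wrist",[x,.006,.084],T)[1] for x in(.4147,.4547)],"T2",[proj("wrist",[x,.006,.084],T2)[1] for x in(.4147,.4547)])
c=cv2.imread("pics/w3.png")[170:320,230:400];cv2.imwrite("pics/w3c.png",cv2.resize(cv2.convertScaleAbs(c,alpha=2.2,beta=10),None,fx=4,fy=4))
E
```

```text
[0.35091109 0.00924247 0.28883607]
204 [0.40743011 0.00648833 0.124     ]
215 [0.41402036 0.00619659 0.124     ]
230 [0.42325862 0.00578762 0.124     ]
240 [0.42958505 0.00550755 0.124     ]
127 [0.41730732 0.00632986 0.124     ]
140 [0.43215841 0.00576176 0.124     ]
153 [0.44739259 0.005179   0.124     ]
tcp px [317.47501909 230.55671717] predicted track front/back rows [np.float64(195.16711714251605), np.float64(247.42766036639688)] T2 [np.float64(122.14823723562479), np.float64(153.39805110218612)]
```

View pics/w3c.png

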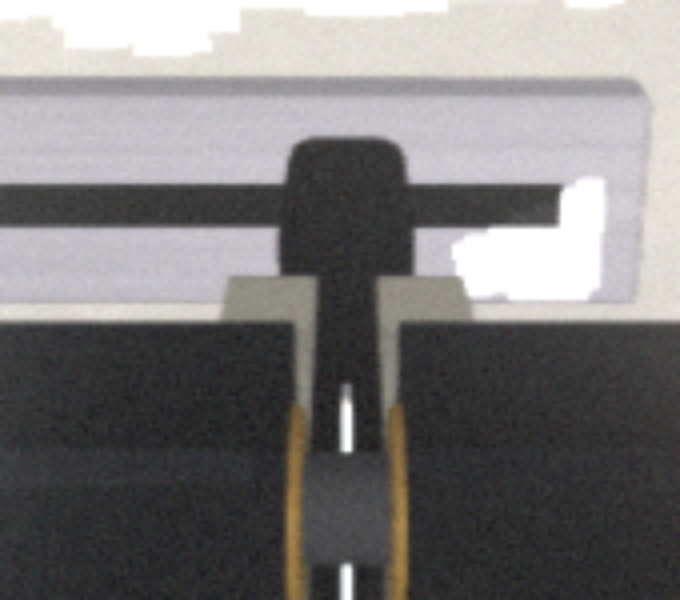

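The grip is where I measured it: its base and back edges agree in both views. The fingertips in the picture lie on row 239, with 107 px between them at 60 mm opening. That puts them about 32 mm behind the nominal TCP, so the fingers closed above the grip. I'll check by touching its top gently.

```bash
python3 nudge.py '[[0,0,0,0.003,0],[0,0,0,0.003,0]]'; python3 nudge.py '[[0,0,0,0.003,0],[0,0,0,0.003,0]]' ; python3 nudge.py '[[0,0,0,0.003,0],[0,0,0,0.003,0]]'
```

```text
t: 3.63
eef_pos: [0.4346, 0.0062, 0.0953]
ee_rot: [-3.141, -0.001, 3.096]
force: [0.3, -0.5, 0.2]
width: 0.0004
gripper_force: 0.0
t: 3.8
eef_pos: [0.4352, 0.0061, 0.0939]
ee_rot: [-3.141, 0.001, 3.097]
force: [-5.6, 0.4, 14.2]
width: 0.0004
gripper_force: 7.3
t: 3.97
eef_pos: [0.4358, 0.0059, 0.0934]
ee_rot: [-3.14, 0.002, 3.098]
force: [-16.1, 0.7, 45.1]
width: 0.0008
gripper_force: 23.0
```

Contact came at TCP z of about 0.0945 against a top at 0.124, so the real tips are about 29.5 mm behind the nominal TCP. I'll back off, open, go lower and grip.

```bash
python3 nudge.py '[[0,0,0,-0.012,0],[0.06,0,0,-0.012,0],[0.06,0,0,-0.012,0],[0.06,0,0,-0.012,0],[0.06,0,0,-0.012,0],[0.06,0,0,-0.012,0],[0.06,0,0,-0.012,0],[0.06,0,0,-0.012,0],[0.06,0,0,-0.012,0],[0.06,0,0,-0.012,0],[0.06,0,0,-0.012,0]]'; python3 nudge.py '[[0.06,0,0,0.012,0],[0.06,0,0,0.024,0],[0.06,0,0,0.034,0],[0.06,0,0,0.034,0],[0,0,0,0.034,0],[0,0,0,0.034,0],[0,0,0,0.034,0],[0,0,0,0.034,0],[0,0,0,0.034,0],[0,0,0,0.034,0],[0,0,0,0.034,0],[0,0,0,0.034,0],[0,0,0,0.034,0]]' 10
```

```text
t: 4.88
eef_pos: [0.4348, 0.0062, 0.1017]
ee_rot: [-3.142, -0.0, 3.096]
force: [0.3, 0.3, 0.1]
width: 0.0582
gripper_force: 0.0
t: 5.97
eef_pos: [0.4349, 0.0062, 0.068]
ee_rot: [3.142, 0.0, 3.096]
force: [-1.6, -0.3, 3.5]
width: 0.0202
gripper_force: 10.0
```

The grip is held at 20 mm width. I'll slide it to zero.

```bash
python3 nudge.py '[[0,0,-0.01,0,0],[0,0,-0.02,0,0],[0,0,-0.03,0,0],[0,0,-0.04,0,0],[0,0,-0.05,0,0],[0,0,-0.056,0,0],[0,0,-0.056,0,0]]'; python3 nudge.py '[[0,0,-0.003,0,0],[0,0,-0.006,0,0],[0,0,-0.006,0,0]]'
```

```text
t: 6.55
eef_pos: [0.4322, -0.0515, 0.0679]
ee_rot: [-3.141, 0.0, 3.095]
force: [-0.9, -1.4, 5.3]
width: 0.0199
gripper_force: 10.0
t: 6.8
eef_pos: [0.4321, -0.056, 0.068]
ee_rot: [3.141, 0.001, 3.095]
force: [-2.4, 4.5, 5.7]
width: 0.02
gripper_force: 10.0
```

The slider is at its stop: y is -0.056 against an expected -0.0556, with a 4.5 N reaction. I'll release it, rise and hover over the right tab.

```bash
python3 nudge.py '[[0.05,0,0,0,0],[0.05,0,0,0,0],[0.05,0,0,0,0],[0.05,0,0,0,0],[0.05,0,0,0,0],[0.05,0,0,0,0],[0.05,0,0,-0.03,0],[0.05,0,0,-0.06,0],[0,0,0,-0.068,0],[0,-0.04,-0.02,-0.068,0],[0,-0.08,-0.04,-0.068,0],[0,-0.115,-0.055,-0.068,0],[0,-0.145,-0.07,-0.068,0],[0,-0.145,-0.07,-0.05,0],[0,-0.145,-0.07,-0.032,0],[0,-0.145,-0.07,-0.026,0],[0,-0.145,-0.07,-0.026,0],[0,-0.145,-0.07,-0.026,0]]'
python3 - <<'E'
from h import *
s=shot("scene","s4");d=shot("side","d4");w=shot("wrist","w4")
b=cv2.resize(s[160:280,250:410],(400,300),interpolation=2);c=cv2.resize(d[110:230,250:410],(400,300),interpolation=2);a=cv2.resize(w[:,:],(480,300))
cv2.imwrite("pics/m4.png",np.vstack([np.hstack([b,c]),np.hstack([a,np.zeros((300,320,3),np.uint8)])])[:,:,::-1])
E
```

```text
t: 8.3
eef_pos: [0.5736, -0.1322, 0.094]
ee_rot: [-3.141, -0.0, 3.097]
force: [-0.7, 0.0, 0.8]
width: 0.0005
gripper_force: 0.0
```

View pics/m4.png

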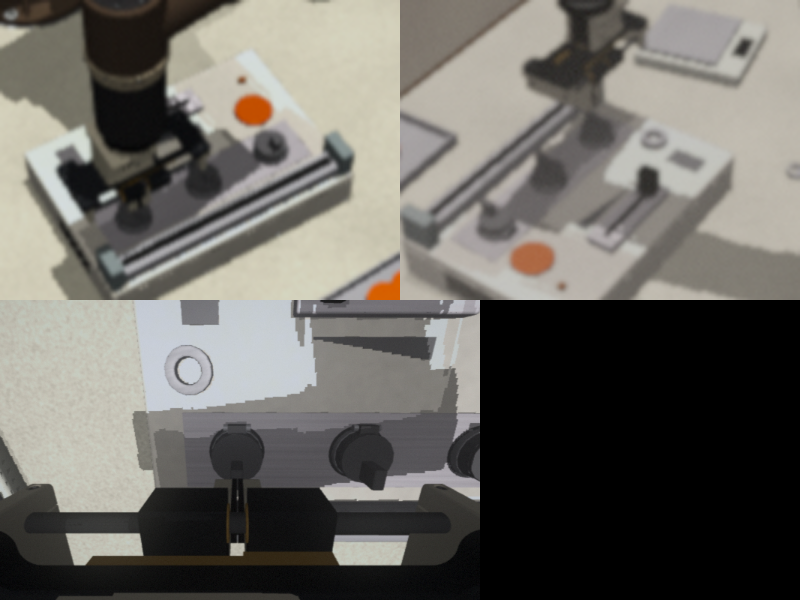

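The side view shows the slider grip at the zero end of its track. The wrist view shows the closed fingers in line with the right tab. I'll tap in small steps.

```bash
python3 nudge.py '[[0,0,0,0.004,0],[0,0,0,0.008,0],[0,0,0,0.008,0]]'; for i in 1 ; do python3 nudge.py '[[0,0,0,0.002,0],[0,0,0,0.002,0]]'; python3 nudge.py '[[0,0,0,0.001,0],[0,0,0,0.001,0]]'; done
```

```text
t: 8.7
eef_pos: [0.5732, -0.132, 0.0853]
ee_rot: [3.141, -0.001, 3.096]
force: [0.1, -0.2, -0.8]
width: 0.0004
gripper_force: 0.0
t: 8.87
eef_pos: [0.5737, -0.1322, 0.0835]
ee_rot: [-3.142, -0.0, 3.096]
force: [1.0, -0.7, 0.4]
width: 0.0004
gripper_force: 0.0
t: 9.03
eef_pos: [0.574, -0.1322, 0.083]
ee_rot: [-3.141, 0.0, 3.097]
force: [0.6, 0.0, 2.5]
width: 0.0006
gripper_force: 1.2
```

```bash
python3 nudge.py '[[0,0,0,0.001,0],[0,0,0,0.001,0]]'; python3 nudge.py '[[0,0,0,0.001,0],[0,0,0,0.001,0]]'; python3 nudge.py '[[0,0,0,0.001,0],[0,0,0,0.001,0]]'
```

```text
t: 9.2
eef_pos: [0.5744, -0.1323, 0.0825]
ee_rot: [-3.141, 0.001, 3.097]
force: [-1.5, 0.9, 6.0]
width: 0.0008
gripper_force: 3.3
t: 9.37
eef_pos: [0.5748, -0.1323, 0.0822]
ee_rot: [-3.141, 0.002, 3.097]
force: [-1.1, 0.7, 10.7]
width: 0.0007
gripper_force: 5.0
t: 9.53
eef_pos: [0.5752, -0.1324, 0.0818]
ee_rot: [-3.141, 0.003, 3.097]
force: [-3.0, 1.2, 13.9]
width: 0.0006
gripper_force: 6.7
```

The right bolt is tight: force rose to 14 N within 1.3 mm. Next is the middle.

```bash
python3 nudge.py '[[0,0,0,-0.03,0],[0,-0.001,0.04,-0.03,0],[0,-0.001,0.08,-0.03,0],[0,-0.001,0.115,-0.03,0],[0,-0.001,0.115,-0.018,0],[0,-0.001,0.115,-0.008,0],[0,-0.001,0.115,-0.004,0],[0,-0.001,0.115,-0.004,0]]'; python3 nudge.py '[[0,0,0,0.002,0],[0,0,0,0.002,0]]';python3 nudge.py '[[0,0,0,0.002,0],[0,0,0,0.002,0]]';python3 nudge.py '[[0,0,0,0.001,0],[0,0,0,0.001,0]]'
```

```text
t: 10.2
eef_pos: [0.5788, -0.0182, 0.0822]
ee_rot: [-3.141, -0.003, 3.096]
force: [-0.7, -0.2, 0.3]
width: 0.0002
gripper_force: 0.0
t: 10.37
eef_pos: [0.5798, -0.0183, 0.0816]
ee_rot: [-3.141, -0.0, 3.095]
force: [0.0, 0.5, 0.8]
width: 0.0004
gripper_force: 0.0
t: 10.53
eef_pos: [0.5801, -0.018, 0.0799]
ee_rot: [-3.141, 0.0, 3.095]
force: [0.7, 0.3, 0.5]
width: 0.0005
gripper_force: 0.3
t: 10.7
eef_pos: [0.5801, -0.0177, 0.079]
ee_rot: [-3.142, 0.0, 3.096]
force: [0.2, -0.5, 0.5]
width: 0.0006
gripper_force: 0.7
```

The tool is below the contact height with little force, so this one is probably sinking. I'll continue down.

```bash
python3 nudge.py '[[0,0,0,0.002,0],[0,0,0,0.002,0]]';python3 nudge.py '[[0,0,0,0.002,0],[0,0,0,0.002,0]]';python3 nudge.py '[[0,0,0,0.002,0],[0,0,0,0.002,0]]'
```

```text
t: 10.87
eef_pos: [0.58, -0.0174, 0.0766]
ee_rot: [3.142, 0.0, 3.096]
force: [0.1, 0.0, 0.8]
width: 0.0006
gripper_force: 0.5
t: 11.03
eef_pos: [0.5808, -0.0174, 0.0756]
ee_rot: [-3.141, 0.002, 3.097]
force: [-1.5, -0.3, 8.7]
width: 0.0006
gripper_force: 4.4
t: 11.2
eef_pos: [0.5816, -0.0174, 0.0747]
ee_rot: [-3.141, 0.003, 3.098]
force: [-2.7, -0.8, 16.2]
width: 0.0005
gripper_force: 7.9
```

The middle bolt sank 7 mm and then met its stop, so it is the loose one. I'll rise, open and grip its tab lightly.

```bash
python3 nudge.py '[[0,0,0,-0.02,0],[0.04,0,0,-0.02,0],[0.04,0,0,-0.02,0],[0.04,0,0,-0.02,0],[0.04,0,0,-0.02,0],[0.04,0,0,-0.02,0],[0.04,0,0,-0.02,0],[0.04,0,0,-0.02,0],[0.04,0,0,-0.02,0]]'; python3 nudge.py '[[0.04,0,0,0.01,0],[0.04,0,0,0.02,0],[0.04,0,0,0.029,0],[0.04,0,0,0.029,0],[0.04,0,0,0.029,0],[0,0,0,0.029,0],[0,0,0,0.029,0],[0,0,0,0.029,0],[0,0,0,0.029,0],[0,0,0,0.029,0],[0,0,0,0.029,0],[0,0,0,0.029,0],[0,0,0,0.029,0]]' 5
```

```text
t: 11.95
eef_pos: [0.5798, -0.0174, 0.0925]
ee_rot: [-3.141, -0.0, 3.096]
force: [0.3, -0.3, -0.8]
width: 0.0393
gripper_force: 0.0
t: 13.03
eef_pos: [0.5801, -0.0176, 0.064]
ee_rot: [-3.141, 0.0, 3.096]
force: [0.4, -1.7, 0.7]
width: 0.0102
gripper_force: 5.0
```

The tab is held (10.2 mm, 5 N). I'll follow the hinge arc, checking forces.

```bash
python3 nudge.py '[[0,0.0015,0,-0.0018,0],[0,0.003,0,-0.0035,0],[0,0.005,0,-0.005,0],[0,0.0067,0,-0.0066,0],[0,0.0067,0,-0.0066,0]]'; python3 nudge.py '[[0,0.0038,0,-0.0028,0],[0,0.0078,0,-0.0051,0],[0,0.0078,0,-0.0051,0]]'
```

```text
t: 13.45
eef_pos: [0.5729, -0.0172, 0.0708]
ee_rot: [-3.142, 0.0, 3.096]
force: [0.6, -4.1, 1.6]
width: 0.0096
gripper_force: 5.0
t: 13.7
eef_pos: [0.5648, -0.0168, 0.0759]
ee_rot: [3.142, 0.0, 3.096]
force: [0.2, -4.8, 1.5]
width: 0.0099
gripper_force: 5.0
```

```bash
python3 nudge.py '[[0,0.0043,-0.0005,-0.0018,0],[0,0.0087,-0.0005,-0.0034,0],[0,0.0133,-0.0005,-0.0044,0],[0,0.0179,-0.0005,-0.0051,0],[0,0.0179,-0.0005,-0.0051,0]]'; python3 nudge.py '[[0,0.0047,0,0,0],[0,0.0094,0,0.0003,0],[0,0.0094,0,0.0003,0]]'
python3 - <<'E'
from h import *
s=shot("scene","s5");d=shot("side","d5");w=shot("wrist","w5")
b=cv2.resize(s[160:280,250:410],(400,300),interpolation=2);c=cv2.resize(d[110:230,250:410],(400,300),interpolation=2);a=cv2.resize(w[130:330,150:490],(510,300))
cv2.imwrite("pics/m5.png",np.vstack([np.hstack([b,c]),np.hstack([a,np.zeros((300,290,3),np.uint8)])])[:,:,::-1])
E
```

```text
t: 14.12
eef_pos: [0.5468, -0.0161, 0.081]
ee_rot: [3.141, 0.0, 3.096]
force: [0.2, -1.7, 1.6]
width: 0.01
gripper_force: 5.0
t: 14.37
eef_pos: [0.5374, -0.0158, 0.0804]
ee_rot: [3.141, 0.0, 3.096]
force: [-0.2, 0.6, 5.0]
width: 0.0099
gripper_force: 5.0
```

View pics/m5.png

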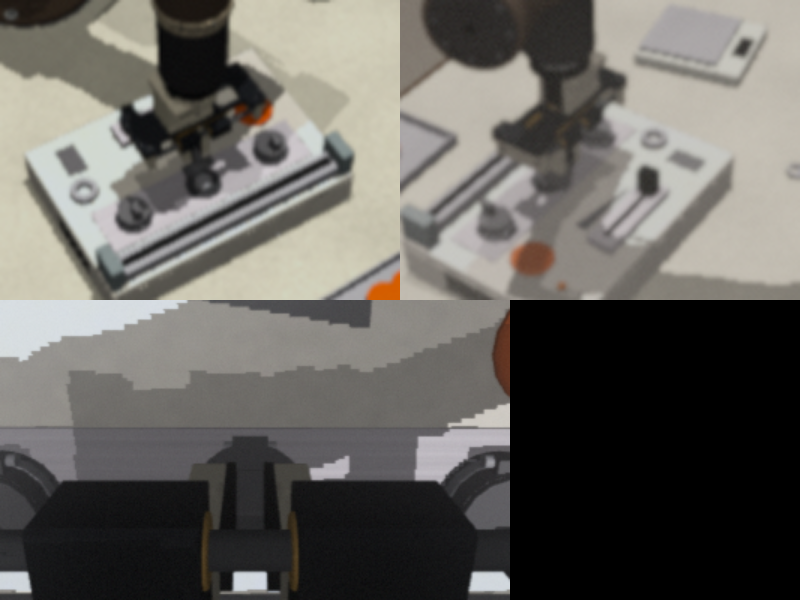

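The scene crop shows the middle cap tilted open with its bolt exposed, and the wrist view shows the tab between the pads. The other two caps are shut and the slider is at zero. The tool moved 43 mm forward and 16 mm up, which means about 1.0 rad. I'll settle briefly and hand in.

```bash
python3 nudge.py '[[0,0,0,0,0],[0,0,0,0,0],[0,0,0,0,0],[0,0,0,0,0]]'; python3 -c "
from station import arm, vision
print(arm.job_done())"
```

```text
t: 14.85
eef_pos: [0.5383, -0.0158, 0.0803]
ee_rot: [3.141, 0.0, 3.096]
force: [0.7, 1.0, 5.1]
width: 0.0101
gripper_force: 5.0
the job is handed in; nothing more can be done
None
```

I handed the job in at about 15 s with the heat slider at its zero stop, the loose middle bolt tapped down 7 mm, and its cap held open at about 1.0 rad in a 5 N grip; the right bolt tested tight, the left was not tapped because the loose one was already found, and no verdict was printed.

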